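# Load the clay-tub sled and lock it

## Robot

A 6-joint arm with a two-finger parallel gripper is mounted at the origin on the work surface. World frame = base frame: x ahead of the robot, y to its left, z up, the work surface at z = 0. Lengths are in m, angles in rad, forces in N, time in s.
With the tool pointing down it reaches from about 0.375 to 0.9 m from the base axis. Payload 3.1 kg.
Tool frame: the origin (TCP) lies at the very end of the fingers, on their centre line; the grasp point (between the pads) lies 19 mm behind it; z points along the fingers, y is the direction in which the jaws open and shut (so a half turn about z gives the same grasp; the last joint's range is limited). The gripper opens to 85 mm and grips with 20 to 120 N. Pads are 22 mm wide; open, the fingers measure 114 mm over their backs; the gripper's body (76 mm by 85 mm) begins 54 mm behind the grasp point. The pads swing forward as they close: fully open they stand 13 mm farther back than shut.
Start: joints at [0.963, 0.527, 1.433, -0, 1.181, -0.178], TCP at [0.26, 0.568, 0.231] pointing down, gripper open.
Joint ranges: [-3.08, 3.08], [-0.75, 2.2], [0.22, 2.44], [-1.43, 4.57], [0, 2.65], [-2.85, 2.85]. Speed limits (rad/s): [2.79, 2.79, 3.14, 3.14, 3.14, 3.14].

## Interface

Orientations are given as a rotation vector (axis times angle).
In Python, from cell import ctrl gives the robot as it stands.
- The arm moves only by the tool carry_out, never from a script. Its argument "series" is a list of rows, each a list of 6 numbers: the shift along the world's x, y, z in cm, then the turn, a rotation vector about the world's x, y, z in degrees. A call has 1 to 12 rows; each row is the pose to reach, as a shift and turn from the pose commanded when the call began; what a row does not reach only later rows make up. A row lasts 1/8 s, in which the tool goes at most 62.5 mm and 10.7 degrees, less where a joint would pass 70% of its speed; a pose out of reach is approached as far as the arm can. A call with a gripper value outside its range is refused whole. "hand" is the closure, from 0 (fully open) to 1 (shut), set as the call begins (left out, the last holds). The fingers move at their own pace and stop on an object; "squeeze" is the grip in N (left out, the last holds). Time passes only in rows, so rows that repeat a pose let the fingers close. It gives the time, the measured TCP pose, the force and the opening at its end, in the units of the state.
- ctrl.observe(): the state, without advancing time (a new reading comes with each control period).
- ctrl.capture(name): name is "scene" or "top" or "wrist"; returns a dict with "img" (400x640x3 uint8, red, green, blue), "depth" (400x640 float32, m along the optical axis (not along the pixel's ray), 0 where there is no reading), "vertical_fov" (degrees; the focal length in pixels is half the picture's height over the tangent of half this angle, whatever the lens; pixels are square), "cx", "cy" (the principal point, pixels), "D" ([k1, k2, p1, p2, k3] as OpenCV has them; the pictures are not rectified), "pose" (4x4, takes a point from camera to world coordinates). Camera axes: x right, y down, z forward; pixel columns grow to the right and rows downward; lengths in m; the calibration is good to about 2 mm. A picture is of the moment at which its call begins.
- ctrl.hand_in(): hands the job in, once; it reports no verdict.
The state is a dict: "time": time; "joint_positions": joint angles; "qd": joint speeds; "effort": joint torques, N m; "tcp_pos": TCP position; "orientation": TCP orientation; "wrist_force": force on the tool from outside, world axes, zero at the start; "wrist_torque": the same for the moment, N m; "opening": opening from 0.0 (shut) to 1.0 (fully open).
Only numpy, scipy, OpenCV 4.12 (cv2) and the standard library are available. Lean on these libraries where they do the work, as an engineer would, in place of code of your own. Each camera call takes 0.05 s, during which the arm holds its last target. There are 200 camera calls.

## Task

Get the class's clay tubs ready to carry: first throw the sled's lever fully into the white notch so that the orange fence sinks, then stack every closed tub on the table squarely in one column, lids up and edges lined up, on the white outline of the deck (any order, long sides along the outline's), and set the wooden cap board squarely on top. Only then throw the lever fully into the green notch to raise the fence, and leave everything released and at rest; leave the mug, the glue jar and the other things on the table where they are.

Things in the scene. Friction and masses are not known exactly. Their poses are not given: they have to be found in the camera images.
- tub1: closed clay tub: clear box, brown clay inside, flat blue lid, 120 mm (its x) by 90 mm (its y), lid top 48 mm above the underside; on the lid a grip bar 70 (x) by 28 (y) by 14 mm high. Underneath a recess 94 by 52 by 16 mm deep clears the bar of the tub below, so tubs stand lid to base. Lies lid up. Origin: centre of its underside, z up. Absent in some runs (None).
- tub2: closed clay tub: clear box, brown clay inside, flat red lid, 120 mm (its x) by 90 mm (its y), lid top 48 mm above the underside; on the lid a grip bar 70 (x) by 28 (y) by 14 mm high. Underneath a recess 94 by 52 by 16 mm deep clears the bar of the tub below, so tubs stand lid to base. Lies lid up. Origin: centre of its underside, z up. Absent in some runs (None).
- tub3: closed clay tub: clear box, brown clay inside, flat green lid, 120 mm (its x) by 90 mm (its y), lid top 38 mm above the underside; on the lid a grip bar 70 (x) by 28 (y) by 14 mm high. Underneath a recess 94 by 52 by 16 mm deep clears the bar of the tub below, so tubs stand lid to base. Lies lid up. Origin: centre of its underside, z up. Absent in some runs (None).
- tub4: closed clay tub: clear box, brown clay inside, flat yellow lid, 120 mm (its x) by 90 mm (its y), lid top 38 mm above the underside; on the lid a grip bar 70 (x) by 28 (y) by 14 mm high. Underneath a recess 94 by 52 by 16 mm deep clears the bar of the tub below, so tubs stand lid to base. Lies lid up. Origin: centre of its underside, z up. Absent in some runs (None).
- tub5: closed clay tub: clear box, brown clay inside, flat white lid, 120 mm (its x) by 90 mm (its y), lid top 38 mm above the underside; on the lid a grip bar 70 (x) by 28 (y) by 14 mm high. Underneath a recess 94 by 52 by 16 mm deep clears the bar of the tub below, so tubs stand lid to base. Lies lid up. Origin: centre of its underside, z up. Absent in some runs (None).
- board: loose beech cap board, 120 mm (its x) by 90 mm (its y), its flat top 24 mm above its underside, on it a dark grip bar 70 mm (along x) by 28 mm (along y), 14 mm high; recessed underneath like the tubs, so that it sits flat on a lid. Origin at the centre of its underside, z up.
- sled: grey sled fixed to the table: deck 210 mm (its x) by 180 mm (its y), top at 34 mm. Origin on the table under the deck's centre; x away from the robot at yaw 0. An orange fence (inside 164 by 140 mm) sinks flush in the white notch and stands 22 mm above the deck in the green. A rib in the deck's middle, 70 by 28 by 14 mm high, goes into the lowest tub's recess.
- deck_mark (a point): centre of the white rectangular outline (130 by 100 mm, long side along the sled's x) on top of the deck, 34 mm above the table; axes as the sled's
- lever (a joint): angle in rad of the sled's hand lever: 0 in the white notch (loading, fence sunk; leans to the sled's -x), 0.55 in the yellow middle notch, 1.1 in the green notch (locked, fence up; leans to +x). A spring detent snaps it into the nearest notch; it starts in the yellow notch; about 4 N at the knob moves it over.
- lever_knob (a point): centre of the red ball knob (28 mm in diameter) on the end of the lever, 105 mm from the pivot; it swings in the sled's x-z plane
- lever_pivot (a point): pivot axis of the lever, 180 mm to the sled's -y side of the deck's centre, 40 mm above the table; the axis runs along the sled's y
- load_notch (a point): where the knob's centre is when the lever sits in the white notch
- lock_notch (a point): where the knob's centre is when the lever sits in the green notch
- cup: bystander: white mug, 68 mm across, 60 mm high, origin at the centre of its underside
- glue: bystander: white glue jar with yellow cap, 68 mm across, 130 mm high, origin at the centre of its underside
- carrot: bystander: carrot with green top, about 140 mm long, 18 mm high, origin underneath
- knife: bystander: modelling spatula lying on the table, origin underneath
- clayblock: bystander: block of brown clay, 90 by 120 by 60 mm, origin at the centre of its underside
- sponge: bystander: yellow sponge block, 90 by 60 by 30 mm, origin at the centre of its underside
Not all that is in view belongs to the job. What is meant by the board is not red, and is the smaller of those in its own colour.

How it is judged:
By the outcome, as a careful person would: the job done as asked, in the order asked, and still so for the second after the job is handed in, with the robot touching nothing.
Of tub1, tub2, tub3, tub4, tub5 only 3 to 5 are there at a start; the rules pass over those that are not, and their reading is None.
At some moment in a run one of tub1, tub2, tub3, tub4, tub5, board may be knocked a few centimetres aside while the robot is not near it.
Once in a run the grip may slacken for a moment while it holds something.
It also fails if it takes over 210 s, if anything falls off the work surface, if the arm or the gripper's body presses on something with over 40 N, if the wrist force passes 120 N, or if a joint passes its speed limit or range.

## Working session

There is one attempt and no reset: what is moved stays moved. The work goes in short steps, Python scripts to look and compute and a tool call to move; the robot and the scene stay as the last step left them, time stands still between calls to the robot, and variables do not carry over. Pictures are saved under pics/ and viewed, about 12 in all and at most 16, crops included, and the job is handed in when it is done.

Besides the shell and the picture viewer there is one more tool, called by a JSON object that holds its "method" and its "body", one argument or row to a line. carry_out: Moves the arm, as the interface text tells. Its arguments: {"type":"object","properties":{"series":{"type":"array"},"hand":{"type":"number"},"squeeze":{"type":"number"}},"required":["series"]}

```bash
ls; mkdir -p pics; cat > h.py <<'E'
import numpy as np, cv2, pickle
from cell import ctrl
def cap(n):
    c=ctrl.capture(n); pickle.dump(c,open(f'{n}.pkl','wb')); return c
def load(n): return pickle.load(open(f'{n}.pkl','rb'))
def K(c):
    f=200/np.tan(np.radians(c['vertical_fov'])/2); return np.array([[f,0,c['cx']],[0,f,c['cy']],[0,0,1.]])
def rays(c,uv):
    uv=np.asarray(uv,float).reshape(-1,1,2)
    n=cv2.undistortPoints(uv,K(c),np.array(c['D'],float)).reshape(-1,2)
    d=np.c_[n,np.ones(len(n))]; return c['pose'][:3,3], d@c['pose'][:3,:3].T
def onplane(c,uv,z):
    o,d=rays(c,uv); return o+d*((z-o[2])/d[:,2])[:,None]
def cloud(c):
    v,u=np.mgrid[:400,:640]; o,d=rays(c,np.c_[u.ravel(),v.ravel()])
    P=(o+d*c['depth'].reshape(-1,1)).reshape(400,640,3); P[c['depth']<=0]=np.nan; return P
def save(c,name): cv2.imwrite(f'pics/{name}.png',c['img'][:,:,::-1])
E
python3 - <<'E'
from h import *
for n in('scene','top'):
    c=cap(n); save(c,n+'0'); print(n,c['pose'].round(3).tolist(),c['vertical_fov'],c['D'])
print(ctrl.observe())
E
```

```text
pics
scene [[-0.36, 0.574, -0.735, 1.491], [0.933, 0.204, -0.298, 0.414], [-0.021, -0.793, -0.609, 0.929], [0.0, 0.0, 0.0, 1.0]] 50.88690827111169 [-0.06117877  0.          0.          0.          0.        ]
top [[0.01, -0.998, 0.069, 0.382], [-1.0, -0.011, -0.008, -0.013], [0.008, -0.068, -0.998, 1.514], [0.0, 0.0, 0.0, 1.0]] 50.75646245500929 [0.01604103 0.         0.         0.         0.        ]
{'time': 0.1, 'joint_positions': array([ 9.62517920e-01,  5.28398929e-01,  1.43376466e+00,  3.38228757e-05,
        1.18139489e+00, -1.78489591e-01]), 'qd': array([ 1.19934632e-03, -9.96028604e-05, -4.42561958e-03, -1.19837120e-03,
        6.28937997e-04, -1.06763568e-04]), 'effort': array([ 1.25333436e-04, -4.43303704e+01, -1.78585964e+01, -2.05570227e-04,
        3.84210551e-03,  1.71776031e-05]), 'tcp_pos': array([0.26001402, 0.56764766, 0.23041869]), 'orientation': array([-6.69779249e-01, -3.06856264e+00,  2.83250331e-03]), 'wrist_force': array([-0.47744436,  1.058055  ,  0.35691076]), 'wrist_torque': array([-0.06821843,  0.00708731, -0.05189312]), 'opening': 0.9996091248387391}
```

View pics/top0.png

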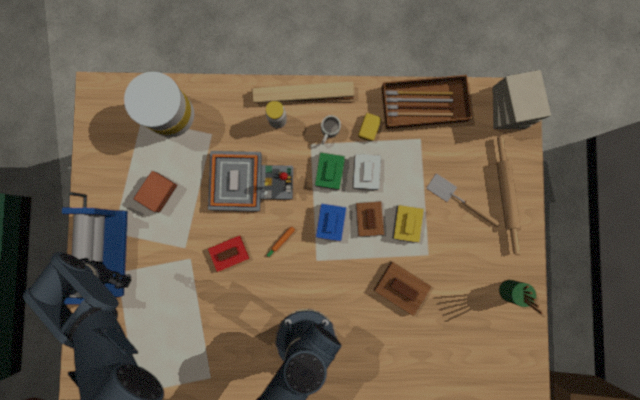

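View pics/scene0.png

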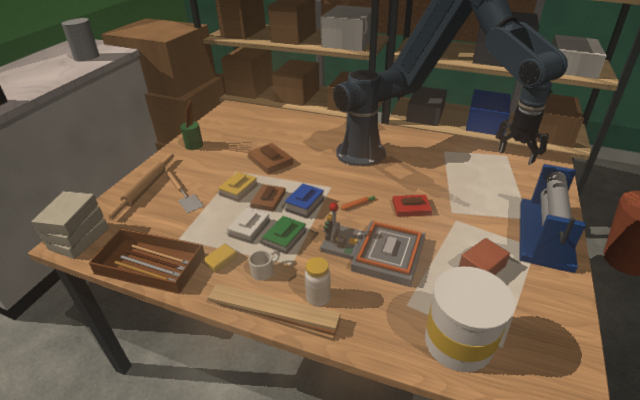

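Candidates in the top picture:
- **Board:** small brown (370,218) or large brown (402,288); the red thing (229,254) may be a tub or a red decoy.
- **Tubs:** green (330,171), white (367,173), blue (331,222), yellow (408,224).
- **Sled and lever:** sled (235,181), knob (284,177).

By the description I choose (370,218) as the board. The heights will tell what the red thing is.

```bash
cat > meas.py <<'E'
from h import *
def rect(c,P,win,zlo,zhi,lab=''):
    u0,v0,u1,v1=win
    z=P[v0:v1,u0:u1,2]; m=((z>zlo)&(z<zhi)).astype(np.uint8)
    n,l,s,_=cv2.connectedComponentsWithStats(m)
    k=1+np.argmax(s[1:,4]); q=P[v0:v1,u0:u1][l==k]
    (cx,cy),(w,h),a=cv2.minAreaRect((q[:,:2]*1000).astype(np.float32))
    if w<h: w,h,a=h,w,a+90
    a=(a+90)%180-90
    print(lab,'c',round(cx,1),round(cy,1),'wh',round(w),round(h),'yaw',round(a,1),'ztop',np.percentile(q[:,2],[50,99]).round(4),len(q))
if __name__=='__main__':
    c=load('top'); P=cloud(c)
    W=dict(green=(312,148,348,195),white=(348,150,386,195),blue=(312,198,350,246),yellow=(390,200,428,248),brown=(352,198,388,240),red=(200,232,256,276),big=(368,258,436,318),clay=(130,168,180,216),sled=(200,145,266,216))
    for k,w in W.items(): rect(c,P,w,.012,.2,k)
    print(K(c)[0,0])
    s=cv2.resize(c['img'][140:320,195:435],None,fx=3.3,fy=3.3,interpolation=cv2.INTER_CUBIC)
    cv2.imwrite('pics/crop1.png',np.clip(s[:,:,::-1]*1.6,0,255))
E
python3 meas.py
```

```text
green c 595.7 -76.5 wh 120 90 yaw -8.4 ztop [0.0395 0.0571] 874
white c 594.2 -207.8 wh 121 90 yaw -3.0 ztop [0.0399 0.0582] 895
blue c 413.9 -82.4 wh 120 90 yaw -8.3 ztop [0.0499 0.0679] 894
yellow c 411.7 -356.2 wh 120 94 yaw -8.2 ztop [0.0398 0.0575] 956
brown c 427.9 -220.7 wh 120 90 yaw 4.7 ztop [0.0258 0.0444] 866
red c 300.3 276.6 wh 121 90 yaw -66.6 ztop [0.0257 0.0444] 893
big c 185.8 -335.6 wh 164 122 yaw 58.4 ztop [0.0341 0.0572] 1675
clay c 513.4 531.9 wh 120 92 yaw -31.7 ztop [0.0595 0.0671] 1045
sled c 558.6 249.1 wh 214 202 yaw -0.7 ztop [0.0355 0.0521] 3244
421.6123600942285[ WARN:0@1.158] global loadsave.cpp:1063 imwrite_ Unsupported depth image for selected encoder is fallbacked to CV_8U.
```

View pics/crop1.png

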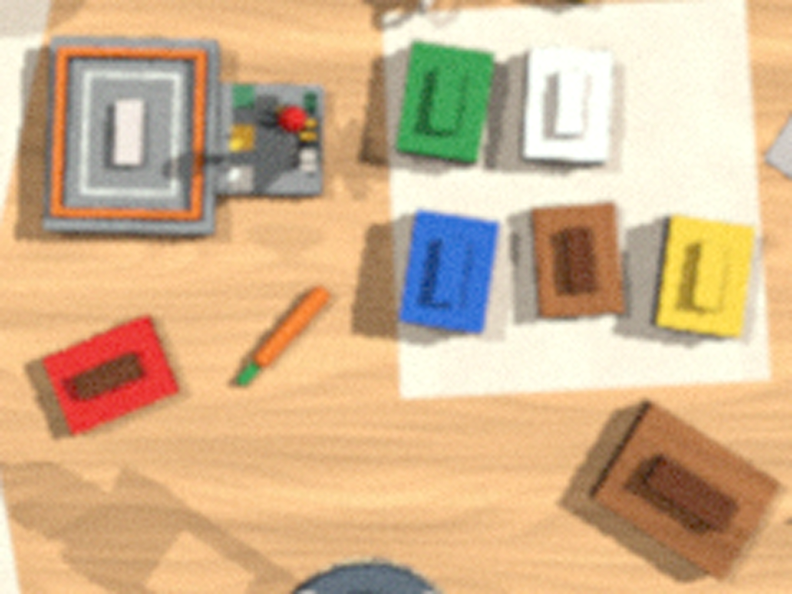

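Red (229,254) is 24 mm high with a dark bar: a decoy board, so tub2 is absent. The job is green, white, blue and yellow tubs plus the small brown board. Now the sled.

```bash
cat > sled.py <<'E'
from h import *
def r(q,n):
    (cx,cy),(w,h),a=cv2.minAreaRect((q[:,:2]*1000).astype(np.float32))
    if w<h: w,h,a=h,w,a+90
    print(n,round(cx,1),round(cy,1),round(w,1),round(h,1),round((a+90)%180-90,2),len(q))
c=load('top'); P=cloud(c); hsv=cv2.cvtColor(c['img'],cv2.COLOR_RGB2HSV); H,S,V=cv2.split(hsv)
box=np.zeros((400,640),bool); box[145:216,200:272]=1
m=box&(H<18)&(S>140)&(V>90); print('fence z',np.nanpercentile(P[m][:,2],[10,50,90]))
v,u=np.nonzero(m); zf=np.nanmedian(P[m][:,2])-0.0015; r(onplane(c,np.c_[u,v],zf),'fence')
z=P[:,:,2]
v,u=np.nonzero(box&(z>.041)&(S<70)&(V>90)); r(onplane(c,np.c_[u,v],.048),'rib')
ins=np.zeros_like(box); ins[155:207,214:256]=1
q=ins&(S<60)&(V>110); v,u=np.nonzero(q); r(onplane(c,np.c_[u,v],.034),'outline')
g=box&(z>.028)&(z<.045)&(np.arange(640)<264); v,u=np.nonzero(g); r(onplane(c,np.c_[u,v],.034),'deck')
k=np.zeros_like(box); k[165:190,270:300]=1
k&=((H<8)|(H>172))&(S>150)&(V>90); v,u=np.nonzero(k); print('knob',u.mean(),v.mean(),len(u),onplane(c,[[u.mean(),v.mean()]],.148))
# table z near
print('table',np.nanmedian(z[230:240,280:300]))
E
python3 sled.py
```

```text
fence z [0.03718232 0.04467539 0.0490296 ]
fence 558.0 257.9 180.4 158.3 -1.02 493
rib 555.1 244.0 195.7 148.4 -1.18 203
outline 559.0 259.4 134.8 108.3 0.63 548
deck 557.5 252.4 209.1 192.9 0.61 2575
knob 283.6 175.4857142857143 35 [[0.56181788 0.0763285  0.148     ]]
table 0.004106940151525906
```

{"method": "carry_out", "body": {
  "series": [
    [3, -4, 2, 0, 0, 5],
    [7, -9, 5, 0, 0, 10],
    [11, -14, 8, 0, 0, 15],
    [15, -19, 11, 0, 0, 20],
    [19, -24, 12, 0, 0, 24.6],
    [23, -29, 12, 0, 0, 24.6],
    [27, -34, 12, 0, 0, 24.6],
    [30, -37, 12, 0, 0, 24.6],
    [30, -37, 12, 0, 0, 24.6],
    [30, -37, 12, 0, 0, 24.6]
  ],
  "hand": 1,
  "squeeze": 100
}}

```text
time: 1.35
tcp_pos: [0.5601, 0.1978, 0.3506]
orientation: [-0.003, -3.14, -0.001]
wrist_force: [-0.6, -0.6, 1.2]
opening: 0.002
```

```bash
python3 - <<'E'
from h import *
c=cap('wrist'); save(c,'w1'); print(c['pose'].round(3).tolist(),c['vertical_fov'])
o=ctrl.observe(); print(o['time'],o['tcp_pos'],o['orientation'],o['opening'],o['wrist_force'])
E
```

```text
[[0.002, 0.95, 0.312, 0.48], [1.0, -0.002, -0.001, 0.197], [-0.0, 0.312, -0.95, 0.493], [0.0, 0.0, 0.0, 1.0]] 68.4538866427618
1.4 [0.55948435 0.19867731 0.35077578] [-4.42133295e-04 -3.13969175e+00 -6.96728662e-04] -0.004901019025039896 [-0.3677235  -0.24135419  0.07524926]
```

View pics/w1.png

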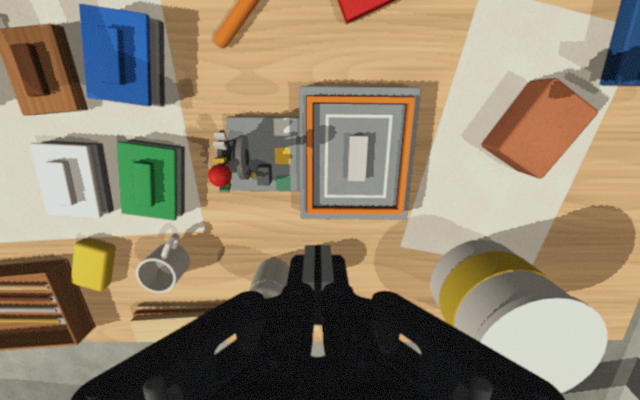

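```bash
cat > sledw.py <<'E'
from h import *
def r(q,n):
    (cx,cy),(w,h),a=cv2.minAreaRect((q[:,:2]*1000).astype(np.float32))
    if w<h: w,h,a=h,w,a+90
    print(n,round(cx,1),round(cy,1),round(w,1),round(h,1),round((a+90)%180-90,2),len(q))
c=load('wrist'); hsv=cv2.cvtColor(c['img'],cv2.COLOR_RGB2HSV); H,S,V=cv2.split(hsv)
def sel(m,win,big=True):
    b=np.zeros_like(m); u0,v0,u1,v1=win; b[v0:v1,u0:u1]=m[v0:v1,u0:u1]
    n,l,s,_=cv2.connectedComponentsWithStats(b.astype(np.uint8)); k=1+np.argmax(s[1:,4])
    v,u=np.nonzero(l==k); return np.c_[u,v]
o=sel((S<60)&(V>125),(316,105,402,206)); print('px',o.min(0),o.max(0)); r(onplane(c,o,.034),'outline')
b=sel((S<60)&(V>125),(340,130,375,190)); r(onplane(c,b,.048),'rib')
f=sel((H<18)&(S>140)&(V>90),(298,85,422,222)); 
for z in (.034,.045): r(onplane(c,f,z),'fence%.3f'%z)
k=sel(((H<8)|(H>172))&(S>150)&(V>70),(195,155,240,195)); (u,v),rad=cv2.minEnclosingCircle(k.astype(np.float32)); print('knob',u,v,rad)
c2=load('top')
A,d=rays(c,[[u,v]]);B,e=rays(c2,[[283.6,175.5]])
M=np.c_[d[0],-e[0]]; t=np.linalg.lstsq(M,B-A,rcond=None)[0]; print(A+d[0]*t[0],B+e[0]*t[1])
E
python3 sledw.py
```

```text
px [320 105] [401 205]
outline 558.5 262.2 157.1 123.5 -0.03 7137
rib 560.4 257.7 91.8 53.5 1.27 1605
fence0.034 559.2 259.3 183.8 161.3 -0.1 2778
fence0.045 557.3 257.8 179.4 157.4 -0.1 2778
knob 219.0454559326172 175.22727966308594 11.507369995117188
[0.56118532 0.07635844 0.14247291] [0.56247261 0.07667569 0.14266281]
```

```bash
cat >> sledw.py <<'E'
print('---')
for T in (150,165,180):
  for S0,win in ((50,(316,105,402,206)),):
    m=(S<S0)&(V>T); m2=m.copy(); m2[128:188,340:377]=0
    o=sel(m2,win); print(T,o.min(0),o.max(0)); r(onplane(c,o,.034),'outline')
    b=sel(m,(341,126,376,190)); r(onplane(c,b,.048),'rib')
# line fits of outer fence edges
fm=np.zeros((400,640),np.uint8); fm[f[:,1],f[:,0]]=1
ro=np.arange(105,205); L=np.array([[np.nonzero(fm[y])[0].min(),y] for y in ro]); R=np.array([[np.nonzero(fm[y])[0].max(),y] for y in ro])
co=np.arange(315,405); T_=np.array([[x,np.nonzero(fm[:,x])[0].min()] for x in co]); B_=np.array([[x,np.nonzero(fm[:,x])[0].max()] for x in co])
for n,e in zip('LRTB',(L,R,T_,B_)):
    q=onplane(c,e,.040)[:,:2].astype(np.float32); vx,vy,x,y=cv2.fitLine(q,cv2.DIST_HUBER,0,.01,.01).ravel(); print(n,x,y,np.degrees(np.arctan2(vy,vx)))
E
python3 sledw.py | sed -n '/---/,$p'
```

```text
---
150 [323 113] [393 199]
outline 558.9 258.7 135.5 107.0 0.24 1443
rib 559.1 256.3 70.8 29.6 -0.94 863
165 [324 114] [392 198]
outline 558.5 257.9 132.1 102.4 -0.55 1050
rib 558.3 256.8 68.9 27.6 -0.33 818
180 [324 114] [392 197]
outline 558.2 257.8 130.9 100.8 -0.64 829
rib 558.2 257.1 66.0 26.4 -0.63 762
L 0.5353559 0.18007396 -0.20624384
R 0.5540794 0.3366336 -0.5842886
T 0.46752703 0.24547257 89.952934
B 0.648923 0.28528577 89.89763
```

{"method": "carry_out", "body": {
  "series": [
    [3, -6, -3, 0, 0, 0],
    [6, -11, -6, 0, 0, 0],
    [6, -12.2, -11, 0, 0, 0],
    [6, -12.2, -16, 0, 0, 0],
    [6, -12.2, -20, 0, 0, 0],
    [6, -12.2, -22.9, 0, 0, 0],
    [6, -12.2, -22.9, 0, 0, 0]
  ]
}}

```text
time: 2.28
tcp_pos: [0.6176, 0.0783, 0.1201]
orientation: [0.003, -3.135, -0.001]
wrist_force: [0.7, 0.2, 0.1]
opening: 0.001
```

{"method": "carry_out", "body": {
  "series": [
    [-1.5, 0, 0, 0, 0, 0],
    [-3, 0, 0, 0, 0, 0],
    [-4.5, 0, 0, 0, 0, 0],
    [-6, 0, 0, 0, 0, 0],
    [-7, 0, 0, 0, 0, 0],
    [-8, 0, 0, 0, 0, 0],
    [-8.7, 0, 0, 0, 0, 0],
    [-9, 0, 0, 0, 0, 0],
    [-9, 0, 0, 0, 0, 0]
  ]
}}

```text
time: 3.4
tcp_pos: [0.5303, 0.0761, 0.1223]
orientation: [-0.001, -3.141, 0.0]
wrist_force: [0.1, -0.1, 0.1]
opening: 0.002
```

```bash
python3 - <<'E'
from h import *
o=ctrl.observe(); print(o['tcp_pos'],o['wrist_force'])
c=cap('scene'); cv2.imwrite('pics/s2.png',cv2.resize(c['img'][190:300,290:450,::-1],None,fx=4,fy=4))
E
```

```text
[0.53028365 0.07607162 0.12225757] [ 0.05285459 -0.12070827  0.05636793]
```

View pics/s2.png

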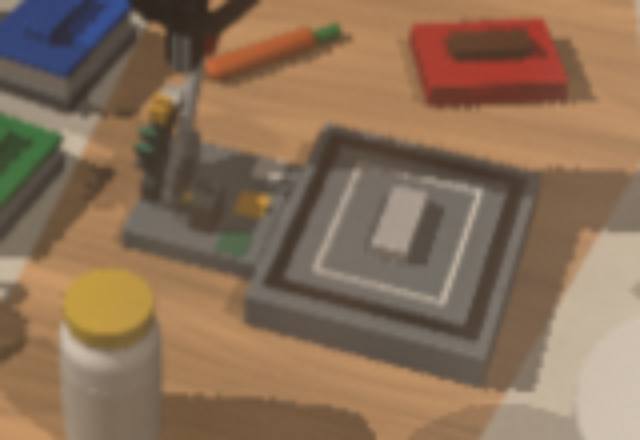

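The sled crop shows the fence slots dark (fence sunk) and the lever leaning to −x at (190,90). Now I retract and measure the tubs in a fresh top view, compared with the earlier wrist view.

{"method": "carry_out", "body": {
  "series": [
    [2, 0, 0, 0, 0, 0],
    [3, 0, 4, 0, 0, 0],
    [3, -2, 9, 0, 0, 0],
    [0, -6, 14, 0, 0, -5],
    [-4, -10, 16, 0, 0, -8],
    [-8, -13, 16, 0, 0, -8],
    [-11, -15.8, 16, 0, 0, -8],
    [-11, -15.8, 16, 0, 0, -8]
  ],
  "hand": 0.4
}}

```text
time: 4.45
tcp_pos: [0.4189, -0.0831, 0.2825]
orientation: [-0.226, -3.133, 0.0]
wrist_force: [-0.4, -0.6, -0.1]
opening: 0.599
```

```bash
cat > tubs.py <<'E'
from h import *
import sys
ZT=dict(green=.038,white=.038,blue=.048,yellow=.038,brown=.024)
def lidmask(img,name):
    H,S,V=cv2.split(cv2.cvtColor(img,cv2.COLOR_RGB2HSV))
    return {'green':(H>45)&(H<85)&(S>90)&(V>40),'blue':(H>100)&(H<130)&(S>110)&(V>50),'yellow':(H>20)&(H<35)&(S>120)&(V>60),'white':(S<45)&(V>70),'brown':(H<14)&(S>80)&(V>30)}[name]
def lid(c,name,win,z=None,pr=True):
    u0,v0,u1,v1=win; m=np.zeros((400,640),np.uint8); m[v0:v1,u0:u1]=lidmask(c['img'],name)[v0:v1,u0:u1]
    m=cv2.morphologyEx(m,cv2.MORPH_OPEN,np.ones((3,3)))
    n,l,s,_=cv2.connectedComponentsWithStats(m); k=1+np.argmax(s[1:,4])
    v,u=np.nonzero(l==k); z=ZT[name] if z is None else z
    q=onplane(c,np.c_[u,v],z)
    hull=cv2.convexHull((q[:,:2]*1000).astype(np.float32))
    (cx,cy),(w,h),a=cv2.minAreaRect(hull)
    if w<h: w,h,a=h,w,a+90
    a=(a+90)%180-90
    if pr: print(name,round(cx,1),round(cy,1),'wh',round(w,1),round(h,1),'yaw',round(a,1),len(u))
    return cx,cy,a
if __name__=='__main__':
    c=cap('top'); W=dict(green=(308,148,348,197),white=(346,148,388,197),blue=(308,198,352,248),yellow=(388,198,432,250),brown=(350,196,390,242))
    P=cloud(c)
    from meas import rect
    for k,w in W.items():
        try: lid(c,k,w)
        except Exception as e: print(k,e)
        rect(c,P,w,.012,.09,'   cloud')
    save(c,'toplast')
E
python3 tubs.py; python3 - <<'E'
from tubs import *
c=load('wrist')
for k,w in dict(blue=(75,0,165,112),green=(112,135,190,225),white=(25,135,110,225),brown=(0,15,85,120)).items(): lid(c,k,w)
o=ctrl.observe(); print(o['time'],o['tcp_pos'],o['orientation'],o['opening'])
c=cap('wrist'); save(c,'w2')
E
```

```text
green 594.6 -77.9 wh 118.5 87.2 yaw -8.4 807
   cloud c 595.8 -75.9 wh 121 92 yaw -7.9 ztop [0.0397 0.0574] 874
white 592.3 -209.0 wh 171.5 145.3 yaw 0.3 2040
   cloud c 594.1 -208.3 wh 120 90 yaw -3.4 ztop [0.0396 0.0578] 891
blue 384.3 -78.1 wh 87.2 56.4 yaw 81.2 302
   cloud c 368.5 -73.2 wh 96 53 yaw 62.9 ztop [0.049  0.0684] 286
yellow 412.2 -354.4 wh 118.5 90.7 yaw -7.5 871
   cloud c 411.7 -356.2 wh 120 94 yaw -7.8 ztop [0.0399 0.0581] 956
brown 428.8 -244.6 wh 117.1 49.5 yaw -0.1 288
   cloud c 428.3 -224.0 wh 120 84 yaw 4.4 ztop [0.0254 0.0436] 461
blue 415.5 -81.6 wh 118.3 91.7 yaw -8.5 6065
green 595.7 -75.7 wh 118.6 90.7 yaw -8.1 4018
white 595.5 -210.1 wh 181.9 141.0 yaw -12.6 6985
brown 427.9 -233.1 wh 73.8 32.9 yaw 2.8 1037
4.5 [ 0.42022773 -0.08260648  0.28260363] [2.24324485e-01 3.13267393e+00 6.76626721e-05] 0.5994062577612812
```

View pics/w2.png

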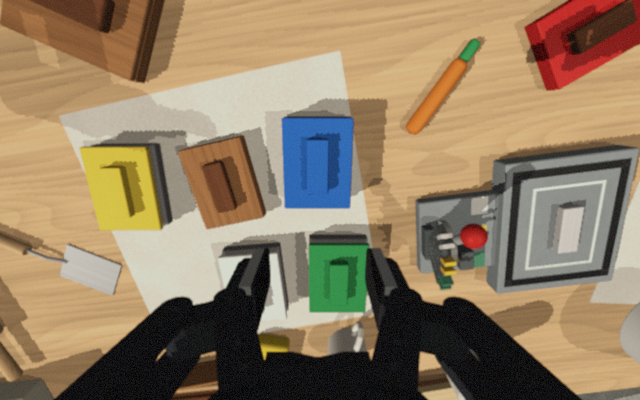

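```bash
python3 - <<'E'
from tubs import *
c=load('wrist'); P=cloud(c)
from meas import rect
for k,w in dict(blue=(275,108,360,212),brown=(172,128,272,232),yellow=(75,138,168,235)).items():
    lid(c,k,w)
H,S,V=cv2.split(cv2.cvtColor(c['img'],cv2.COLOR_RGB2HSV))
m=((H<8)|(H>172))&(S>150)&(V>70); m[:, :455]=0;m[:,492:]=0;m[:220]=0;m[255:]=0
v,u=np.nonzero(m); print('knob',onplane(c,[[u.mean(),v.mean()]],.1295), np.nanmedian(P[m],0))
# outline
m=((S<60)&(V>150)).astype(np.uint8); m[195:262,550:590]=0; m[:165]=0;m[280:]=0;m[:,:520]=0;m[:,615:]=0
n,l,s,_=cv2.connectedComponentsWithStats(m);k=1+np.argmax(s[1:,4]); v,u=np.nonzero(l==k); print(u.min(),v.min(),u.max(),v.max())
print(cv2.minAreaRect((onplane(c,np.c_[u,v],.034)[:,:2]*1000).astype(np.float32)))
E
```

```text
blue 413.8 -83.4 wh 117.9 87.8 yaw -8.3 6148
brown 429.9 -222.9 wh 77.0 39.2 yaw 4.9 1108
yellow 412.6 -354.4 wh 120.2 93.9 yaw -7.9 5603
knob [[0.50209866 0.07833528 0.1295    ]] [0.49697668 0.07377194 0.13847339]
524 179 607 271
((557.891357421875, 257.00787353515625), (105.72484588623047, 136.1769561767578), 89.65380096435547)
```

{"method": "carry_out", "body": {
  "series": [
    [-0.6, 0, -5, 0, 0, 0],
    [-0.6, 0, -10, 0, 0, 0],
    [-0.6, 0, -15, 0, 0, 0],
    [-0.6, 0, -19, 0, 0, 0],
    [-0.6, 0, -21.5, 0, 0, 0],
    [-0.6, 0, -23.1, 0, 0, 0],
    [-0.6, 0, -23.1, 0, 0, 0],
    [-0.6, 0, -23.1, 0, 0, 0]
  ]
}}

```text
time: 5.55
tcp_pos: [0.4153, -0.0816, 0.0514]
orientation: [0.218, 3.133, -0.0]
wrist_force: [0.5, -0.5, 1.0]
opening: 0.602
```

{"method": "carry_out", "body": {
  "series": [
    [0, 0, 0, 0, 0, 0],
    [0, 0, 0, 0, 0, 0],
    [0, 0, 0, 0, 0, 0],
    [0, 0, 0, 0, 0, 0]
  ],
  "hand": 1,
  "squeeze": 110
}}

```text
time: 6.05
tcp_pos: [0.4151, -0.082, 0.0525]
orientation: [0.22, 3.131, -0.001]
wrist_force: [0.2, 2.5, 6.1]
opening: 0.29
```

{"method": "carry_out", "body": {
  "series": [
    [0, 0, 1, 0, 0, 0],
    [0, 0, 3, 0, 0, 0],
    [0, 0, 6, 0, 0, 0],
    [0, 0, 10, 0, 0, 0],
    [0, 0, 14, 0, 0, 0],
    [0, 0, 14, 0, 0, 0],
    [0, 0, 14, 0, 0, 0]
  ]
}}

```text
time: 6.92
tcp_pos: [0.4134, -0.0814, 0.191]
orientation: [-0.22, -3.133, -0.001]
wrist_force: [-0.6, -0.0, -2.7]
opening: 0.289
```

{"method": "carry_out", "body": {
  "series": [
    [1, 2, 2, 0, 0, 0],
    [3, 6, 4, 0, 0, 2],
    [5, 11, 5, 0, 0, 4],
    [7, 16, 5, 0, 0, 6],
    [9, 21, 5, 0, 0, 7.7],
    [11, 26, 5, 0, 0, 7.7],
    [13, 31, 5, 0, 0, 7.7],
    [14.4, 34, 5, 0, 0, 7.7],
    [14.4, 34, 2, 0, 0, 7.7],
    [14.4, 34, -1, 0, 0, 7.7],
    [14.4, 34, -1, 0, 0, 7.7],
    [14.4, 34, -1, 0, 0, 7.7]
  ]
}}

```text
time: 8.43
tcp_pos: [0.5584, 0.258, 0.1807]
orientation: [-0.009, -3.14, 0.001]
wrist_force: [1.1, 0.4, -1.8]
opening: 0.285
```

```bash
python3 - <<'E'
from h import *
o=ctrl.observe(); print(o['time'],o['tcp_pos'],o['orientation'],o['opening'])
c=cap('wrist'); save(c,'w3'); cap('top')
E
```

```text
8.425 [0.55838961 0.25797323 0.18067343] [-9.36992786e-03 -3.14034297e+00  5.32810081e-04] 0.2851222335038363
```

View pics/w3.png

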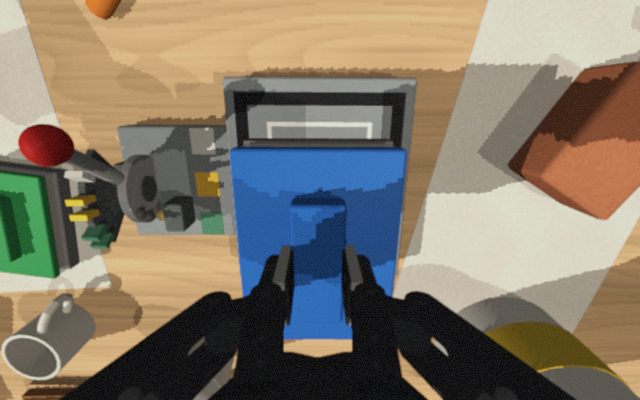

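The wrist picture shows the blue tub hanging level under the gripper, lid near edge at row 150 from column 232 to 405. I'll compute its pose in the hand.

```bash
cat > held.py <<'E'
from tubs import *
def fl(q):
    vx,vy,x,y=cv2.fitLine(q[:,:2].astype(np.float32),cv2.DIST_HUBER,0,.01,.01).ravel(); return np.array([x,y]),np.array([vx,vy])
def held(name,zoff=.003,rows=(165,225),cols=None,h0=60,cam=None):
    """near edge and side edges of the held lid; z from tcp"""
    o=ctrl.observe(); c=cap('wrist') if cam is None else cam; t=o['tcp_pos']; z=t[2]-zoff
    m=lidmask(c['img'],name).astype(np.uint8); m[:h0]=0; m=cv2.morphologyEx(m,cv2.MORPH_OPEN,np.ones((3,3)))
    n,l,s,_=cv2.connectedComponentsWithStats(m); k=l[rows[0]+10,320]; m=l==k
    run=lambda y:(320-np.argmin(m[y,320::-1])+.5, 320+np.argmin(m[y,320:])-.5)
    ys=np.arange(*rows); e=[run(y) for y in ys]
    e=np.array([(y,)+r for y,r in zip(ys,e) if r[0]>1 and r[1]>330])
    L,R=e[:,[1,0]],e[:,[2,0]]
    a,b=int(np.median(L[:,0]))+12,int(np.median(R[:,0]))-12
    xs=np.r_[a:b]; T=np.array([[x,np.nonzero(m[:,x])[0].min()-.5] for x in xs])
    (pl,dl),(pr,dr),(pt,dt)=[fl(onplane(c,q,z)) for q in (L,R,T)]
    yl=pl[1]+dl[1]/dl[0]*(t[0]-pl[0]); yr=pr[1]+dr[1]/dr[0]*(t[0]-pr[0])
    xt=pt[0]+dt[0]/dt[1]*(t[1]-pt[1])
    print('tcp',t.round(4),'L/R/T yaw',[round(float(np.degrees(np.arctan2(v,u))),2) for u,v in ((dl*np.sign(dl[0])),(dr*np.sign(dr[0])))],round(float(np.degrees(np.arctan2(-dt[0]*np.sign(dt[1]),abs(dt[1])))),2))
    print('y edges',yl.round(4),yr.round(4),'mid y',((yl+yr)/2).round(4),'w',(yr-yl).round(4),'near x',xt.round(4),'centre x',(xt+.06).round(4))
E
python3 -c "
from held import *
held('blue',cam=load('wrist'))"
```

```text
tcp [0.5592 0.2582 0.1822] L/R/T yaw [-0.39, -1.35] -0.88
y edges 0.2135 0.2994 mid y 0.2564 w 0.0859 near x 0.4976 centre x 0.5576
```

{"method": "carry_out", "body": {
  "series": [
    [0, 0.05, -3, 0, 0, 0.4],
    [0, 0.05, -6, 0, 0, 0.4],
    [0, 0.05, -8, 0, 0, 0.4],
    [0, 0.05, -8.7, 0, 0, 0.4],
    [0, 0.05, -9.2, 0, 0, 0.4],
    [0, 0.05, -9.4, 0, 0, 0.4],
    [0, 0.05, -9.4, 0, 0, 0.4],
    [0, 0.05, -9.4, 0, 0, 0.4]
  ]
}}

```text
time: 9.52
tcp_pos: [0.5588, 0.2588, 0.0879]
orientation: [-0.002, 3.14, 0.0]
wrist_force: [-0.6, 0.4, -3.2]
opening: 0.287
```

{"method": "carry_out", "body": {
  "series": [
    [0, 0, -0.1, 0, 0, 0],
    [0, 0, -0.2, 0, 0, 0],
    [0, 0, -0.2, 0, 0, 0],
    [0, 0, -0.2, 0, 0, 0]
  ]
}}

```text
time: 10.02
tcp_pos: [0.5586, 0.2587, 0.0866]
orientation: [-0.002, 3.141, 0.0]
wrist_force: [-1.2, -1.4, 4.3]
opening: 0.288
```

Landed. Releasing, then going up toward the white tub.

{"method": "carry_out", "body": {
  "series": [
    [0, 0, 0, 0, 0, 0],
    [0, 0, 0, 0, 0, 0],
    [0, 0, 0, 0, 0, 0],
    [0, 0, 4, 0, 0, 0],
    [0, 0, 9, 0, 0, 0],
    [0, 0, 14, 0, 0, 0],
    [-3, 0, 19, 0, 0, 0],
    [-6, 0, 23, 0, 0, 0],
    [-9, 0, 25, 0, 0, 0],
    [-10, 0, 25, 0, 0, 0],
    [-10, 0, 25, 0, 0, 0]
  ],
  "hand": 0.4
}}

```text
time: 11.4
tcp_pos: [0.4579, 0.2585, 0.3345]
orientation: [0.003, -3.141, 0.001]
wrist_force: [-0.3, 0.3, -0.6]
opening: 0.597
```

```bash
python3 - <<'E'
from h import *
o=ctrl.observe(); print(o['time'],o['tcp_pos'],o['orientation'],o['opening'])
c=cap('wrist'); save(c,'w4')
E
python3 tubs.py
```

```text
11.4 [0.45787843 0.25854734 0.33446493] [ 2.57296810e-03 -3.14063035e+00  7.61217844e-04] 0.5972110931581219
green 595.2 -78.3 wh 117.2 87.1 yaw -8.4 804
   cloud c 595.6 -76.6 wh 121 90 yaw -8.3 ztop [0.0396 0.058 ] 875
white 592.3 -209.0 wh 171.5 145.3 yaw 0.3 2026
   cloud c 594.0 -208.5 wh 120 91 yaw -3.5 ztop [0.0399 0.0568] 890
blue attempt to get argmax of an empty sequenceTraceback (most recent call last):
  File "tubs.py", line 26, in <module>
    rect(c,P,w,.012,.09,'   cloud')
    ~~~~^^^^^^^^^^^^^^^^^^^^^^^^^^^
  File "meas.py", line 6, in rect
    k=1+np.argmax(s[1:,4]); q=P[v0:v1,u0:u1][l==k]
        ~~~~~~~~~^^^^^^^^^
    return _wrapfunc(a, 'argmax', axis=axis, out=out, **kwds)
    return bound(*args, **kwds)
ValueError: attempt to get argmax of an empty sequence
```

View pics/w4.png

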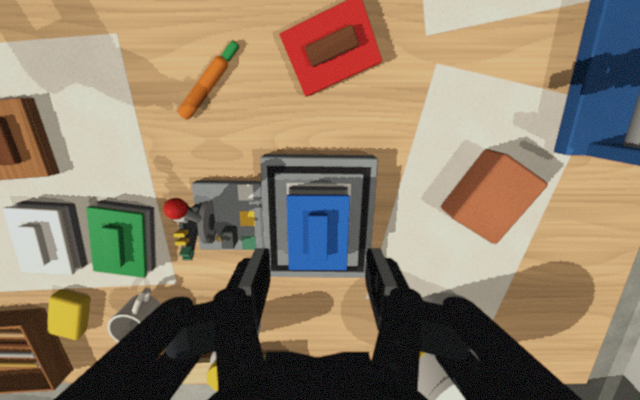

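Blue stands on the deck (318,232). I'll measure it against the deck, plus green and white.

```bash
sed -i 's/    for k,w in W.items():/    for k,w in [(k,w) for k,w in W.items() if k in sys.argv[1:]]:/' tubs.py; cat > deck.py <<'E'
from tubs import *
c=load('wrist')
def deck(name,z,win): return lid(c,name,win,z)
if __name__=='__main__':
    deck('blue',.082,(270,170,365,280)); lid(c,'green',(80,190,160,285))
    P=cloud(c); 
    from meas import rect
    rect(c,P,(0,185,82,285),.028,.09,'white'); rect(c,P,(80,185,160,285),.028,.09,'green')
    H,S,V=cv2.split(cv2.cvtColor(c['img'],cv2.COLOR_RGB2HSV))
    # dark fence slot outer rectangle
    m=((V<45)).astype(np.uint8); m[:160]=0; m[270:]=0;m[:,:262]=0;m[:,380:]=0
    m[175:250,282:354]=0
    n,l,s,_=cv2.connectedComponentsWithStats(m);k=1+np.argmax(s[1:,4]); v,u=np.nonzero(l==k); print('slot',s[k])
    for y in (200,215,230,245):
        xs=u[v==y]; print(y, onplane(c,[[xs.min()-.5,y],[xs.max()+.5,y]],.034)[:,1].round(4), end=' ')
    e=[[x,v[u==x].min()-.5] for x in range(285,350)]; q=onplane(c,e,.034); print('slot near x',np.median(q[:,0]))
E
python3 deck.py
```

```text
blue 558.3 257.4 wh 120.3 90.4 yaw 0.1 4619
green 594.9 -74.8 wh 119.3 91.4 yaw -8.3 3507
white c 594.9 -209.7 wh 120 93 yaw -3.2 ztop [0.038  0.0529] 3704
green c 597.1 -76.9 wh 121 91 yaw -8.0 ztop [0.038 0.053] 3653
slot [ 267  166  103  104 1629]
200 [0.1796 0.3365] 215 [0.18   0.3363] 230 [0.1803 0.3361] 245 [0.179  0.3359] slot near x 0.4674904906308216
```

{"method": "carry_out", "body": {
  "series": [
    [2, -5, 0, 0, 0, -2],
    [4, -10, 0, 0, 0, -4],
    [6, -15, 0, 0, 0, -6],
    [8, -20, 0, 0, 0, -8.2],
    [10, -25, 0, 0, 0, -8.2],
    [12, -30, -3, 0, 0, -8.2],
    [13.7, -33.5, -7, 0, 0, -8.2],
    [13.7, -33.5, -12, 0, 0, -8.2],
    [13.7, -33.5, -17, 0, 0, -8.2],
    [13.7, -33.5, -22, 0, 0, -8.2],
    [13.7, -33.5, -25, 0, 0, -8.2],
    [13.7, -33.5, -25, 0, 0, -8.2]
  ]
}}

```text
time: 13.0
tcp_pos: [0.5933, -0.0763, 0.0812]
orientation: [-0.223, -3.126, -0.003]
wrist_force: [-0.5, -0.0, 0.2]
opening: 0.603
```

{"method": "carry_out", "body": {
  "series": [
    [0, 0, -2, 0, 0, 0],
    [0, 0, -3.5, 0, 0, 0],
    [0, 0, -4.3, 0, 0, 0],
    [0, 0, -4.3, 0, 0, 0],
    [0, 0, -4.3, 0, 0, 0]
  ]
}}

```text
time: 13.62
tcp_pos: [0.5959, -0.0765, 0.043]
orientation: [0.222, 3.132, -0.0]
wrist_force: [-0.2, -0.7, 0.1]
opening: 0.601
```

{"method": "carry_out", "body": {
  "series": [
    [0, 0, 0, 0, 0, 0],
    [0, 0, 0, 0, 0, 0],
    [0, 0, 0, 0, 0, 0],
    [0, 0, 0, 0, 0, 0],
    [0, 0, 0, 0, 0, 0]
  ],
  "hand": 1
}}

```text
time: 14.25
tcp_pos: [0.5959, -0.0764, 0.0435]
orientation: [0.223, 3.132, -0.0]
wrist_force: [-1.0, -0.9, 5.0]
opening: 0.285
```

{"method": "carry_out", "body": {
  "series": [
    [0, 0, 1, 0, 0, 0],
    [0, 0, 4, 0, 0, 0],
    [0, 0, 9, 0, 0, 0],
    [0, 0, 14, 0, 0, 0],
    [0, 3, 18, 0, 0, 0],
    [0, 8, 20, 0, 0, 2],
    [-1, 14, 20, 0, 0, 4],
    [-2, 20, 20, 0, 0, 6],
    [-3, 26, 20, 0, 0, 8],
    [-3.7, 31, 20, 0, 0, 8],
    [-3.7, 33.5, 18, 0, 0, 8],
    [-3.7, 33.5, 15, 0, 0, 8]
  ]
}}

```text
time: 15.75
tcp_pos: [0.5581, 0.2613, 0.1927]
orientation: [-0.002, 3.139, 0.002]
wrist_force: [-0.7, -0.3, -4.0]
opening: 0.285
```

{"method": "carry_out", "body": {
  "series": [
    [0, 0, 0, 0, 0, 0],
    [0, 0, 0, 0, 0, 0],
    [0, 0, 0, 0, 0, 0]
  ]
}}

```text
time: 16.12
tcp_pos: [0.5594, 0.2584, 0.1938]
orientation: [0.005, 3.139, 0.001]
wrist_force: [0.4, 0.2, -2.4]
opening: 0.283
```

```bash
python3 - <<'E'
from held import *
held('green',.0045)
save(load('wrist'),'w5'); P=cloud(load('wrist')); print('lid z',np.nanmedian(P[160:200,260:380,2]), ctrl.observe()['orientation'])
E
```

```text
tcp [0.5594 0.2584 0.1938] L/R/T yaw [-0.2, -0.5] -0.17
y edges 0.2133 0.3006 mid y 0.2569 w 0.0873 near x 0.5002 centre x 0.5602
lid z 0.18790952070731912 [4.72437566e-03 3.13912726e+00 1.08139871e-03]
```

{"method": "carry_out", "body": {
  "series": [
    [-0.15, 0.05, -2, 0, 0, 0],
    [-0.15, 0.05, -4, 0, 0, 0],
    [-0.15, 0.05, -5.5, 0, 0, 0],
    [-0.15, 0.05, -6.3, 0, 0, 0],
    [-0.15, 0.05, -6.7, 0, 0, 0],
    [-0.15, 0.05, -6.8, 0, 0, 0],
    [-0.15, 0.05, -6.8, 0, 0, 0],
    [-0.15, 0.05, -6.8, 0, 0, 0]
  ]
}}

```text
time: 17.18
tcp_pos: [0.5571, 0.2591, 0.1255]
orientation: [0.003, 3.14, 0.0]
wrist_force: [-3.4, -1.0, 5.7]
opening: 0.287
```

Landed. Release, retract for a look.

{"method": "carry_out", "body": {
  "series": [
    [0, 0, 0, 0, 0, 0],
    [0, 0, 0, 0, 0, 0],
    [0, 0, 0, 0, 0, 0],
    [0, 0, 4, 0, 0, 0],
    [0, 0, 9, 0, 0, 0],
    [0, 0, 14, 0, 0, 0],
    [-3, 0, 18, 0, 0, 0],
    [-6, 0, 21, 0, 0, 0],
    [-9, 0, 21, 0, 0, 0],
    [-10, 0, 21, 0, 0, 0],
    [-10, 0, 21, 0, 0, 0],
    [-10, 0, 21, 0, 0, 0]
  ],
  "hand": 0.4
}}

```text
time: 18.68
tcp_pos: [0.458, 0.2592, 0.3338]
orientation: [0.004, 3.141, -0.0]
wrist_force: [-0.4, -0.3, -0.1]
opening: 0.598
```

```bash
python3 tubs.py white yellow brown; python3 - <<'E'
from tubs import *
from meas import rect
o=ctrl.observe(); print(o['time'],o['tcp_pos'],o['orientation'],o['opening'])
c=cap('wrist'); save(c,'w5'); P=cloud(c)
lid(c,'green',(250,150,390,285),.120)
H,S,V=cv2.split(cv2.cvtColor(c['img'],cv2.COLOR_RGB2HSV)); 
rect(c,P,(0,150,140,300),.028,.09,'white w'); rect(c,P,(250,150,390,290),.108,.128,'stack w')
E
```

```text
white 592.3 -209.0 wh 171.5 145.3 yaw 0.3 2048
   cloud c 593.9 -208.3 wh 121 90 yaw -3.3 ztop [0.0397 0.0579] 895
yellow 412.2 -354.5 wh 118.5 91.1 yaw -7.8 872
   cloud c 411.5 -357.0 wh 120 96 yaw -8.2 ztop [0.0398 0.0577] 951
brown 427.7 -221.9 wh 117.6 91.0 yaw 4.8 639
   cloud c 428.3 -221.8 wh 120 93 yaw 4.6 ztop [0.0258 0.0437] 869
18.725 [0.4579782  0.25909357 0.3337564 ] [-4.25487390e-03 -3.14140029e+00  2.80308979e-04] 0.6019860840688689
green 556.7 257.6 wh 118.7 90.0 yaw -0.1 5346
white w c 595.7 -209.1 wh 121 92 yaw -3.2 ztop [0.038  0.0529] 3705
stack w c 559.0 258.1 wh 121 90 yaw -0.3 ztop [0.1196 0.1217] 4399
```

View pics/w5.png

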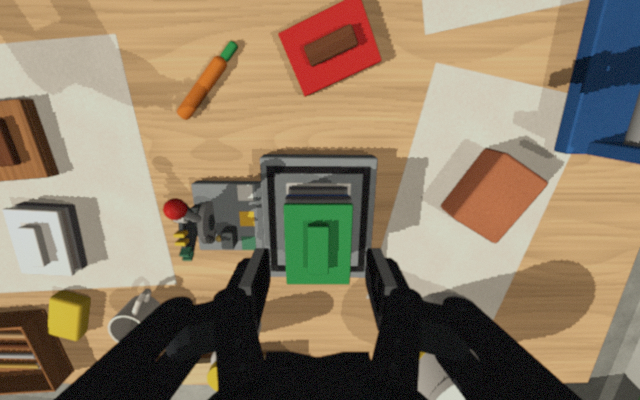

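{"method": "carry_out", "body": {
  "series": [
    [1, -5, 0, 0, 0, -3.2],
    [3, -10, 0, 0, 0, -3.2],
    [5, -15, 0, 0, 0, -3.2],
    [7, -20, 0, 0, 0, -3.2],
    [9, -25, 0, 0, 0, -3.2],
    [11, -30, 0, 0, 0, -3.2],
    [12, -35, 0, 0, 0, -3.2],
    [13, -40, -3, 0, 0, -3.2],
    [13.6, -44, -7, 0, 0, -3.2],
    [13.6, -46.8, -12, 0, 0, -3.2],
    [13.6, -46.8, -17, 0, 0, -3.2],
    [13.6, -46.8, -22, 0, 0, -3.2]
  ]
}}

```text
time: 20.27
tcp_pos: [0.5932, -0.2103, 0.112]
orientation: [0.094, 3.14, -0.0]
wrist_force: [-0.4, -0.0, 0.1]
opening: 0.605
```

{"method": "carry_out", "body": {
  "series": [
    [0, 0, -3, 0, 0, 0],
    [0, 0, -5.5, 0, 0, 0],
    [0, 0, -6.8, 0, 0, 0],
    [0, 0, -7.2, 0, 0, 0],
    [0, 0, -7.2, 0, 0, 0],
    [0, 0, -7.2, 0, 0, 0]
  ]
}}

```text
time: 21.02
tcp_pos: [0.5937, -0.2092, 0.0434]
orientation: [0.091, 3.138, -0.002]
wrist_force: [-0.7, 0.5, -0.3]
opening: 0.6
```

{"method": "carry_out", "body": {
  "series": [
    [0, 0, 0, 0, 0, 0],
    [0, 0, 0, 0, 0, 0],
    [0, 0, 0, 0, 0, 0],
    [0, 0, 0, 0, 0, 0],
    [0, 0, 0, 0, 0, 0]
  ],
  "hand": 1
}}

```text
time: 21.65
tcp_pos: [0.5935, -0.2091, 0.0438]
orientation: [0.091, 3.139, -0.001]
wrist_force: [-1.0, 0.2, 5.7]
opening: 0.29
```

{"method": "carry_out", "body": {
  "series": [
    [0, 0, 1, 0, 0, 0],
    [0, 0, 4, 0, 0, 0],
    [0, 0, 9, 0, 0, 0],
    [0, 0, 14, 0, 0, 0],
    [0, 4, 19, 0, 0, 0],
    [-1, 10, 22, 0, 0, 1],
    [-1, 16, 22, 0, 0, 2],
    [-2, 22, 22, 0, 0, 3.2],
    [-2, 28, 22, 0, 0, 3.2],
    [-3, 34, 22, 0, 0, 3.2],
    [-3.6, 40, 22, 0, 0, 3.2],
    [-3.6, 44, 22, 0, 0, 3.2]
  ]
}}

```text
time: 23.15
tcp_pos: [0.5551, 0.2338, 0.2622]
orientation: [0.0, -3.14, -0.0]
wrist_force: [0.6, -0.2, -2.9]
opening: 0.283
```

{"method": "carry_out", "body": {
  "series": [
    [0, 2.8, -1, 0, 0, 0],
    [0, 2.8, -3, 0, 0, 0],
    [0, 2.8, -3, 0, 0, 0],
    [0, 2.8, -3, 0, 0, 0]
  ]
}}

```text
time: 23.65
tcp_pos: [0.557, 0.2588, 0.2328]
orientation: [0.004, 3.141, -0.0]
wrist_force: [0.9, 0.5, -2.4]
opening: 0.286
```

```bash
python3 - <<'E'
from held import *
c=cap('wrist'); save(c,'w6'); P=cloud(c); print('lid z',np.nanmedian(P[160:200,260:380,2]))
held('white',.005,cam=c)
E
```

```text
lid z 0.22675469462750314
tcp [0.5574 0.2588 0.2331] L/R/T yaw [-0.62, 80.35] -0.14
y edges 0.2132 0.5185 mid y 0.3658 w 0.3053 near x 0.4978 centre x 0.5578
```

{"method": "carry_out", "body": {
  "series": [
    [0, 0, -2, 0, 0, 0],
    [0, 0, -4, 0, 0, 0],
    [0, 0, -5.5, 0, 0, 0],
    [0, 0, -6.3, 0, 0, 0],
    [0, 0, -6.7, 0, 0, 0],
    [0, 0, -6.9, 0, 0, 0],
    [0, 0, -6.9, 0, 0, 0],
    [0, 0, -6.9, 0, 0, 0]
  ]
}}

```text
time: 24.7
tcp_pos: [0.5573, 0.2593, 0.1638]
orientation: [0.003, 3.14, 0.0]
wrist_force: [-0.6, 1.5, -1.9]
opening: 0.288
```

{"method": "carry_out", "body": {
  "series": [
    [0, 0, -0.15, 0, 0, 0],
    [0, 0, -0.2, 0, 0, 0],
    [0, 0, -0.2, 0, 0, 0]
  ]
}}

```text
time: 25.08
tcp_pos: [0.5573, 0.2593, 0.1637]
orientation: [0.003, 3.14, 0.001]
wrist_force: [-2.3, -1.6, 9.0]
opening: 0.286
```

{"method": "carry_out", "body": {
  "series": [
    [0, 0, 0, 0, 0, 0],
    [0, 0, 0, 0, 0, 0],
    [0, 0, 0, 0, 0, 0],
    [0, 0, 4, 0, 0, 0],
    [0, 0, 9, 0, 0, 0],
    [0, 0, 14, 0, 0, 0],
    [-3, 0, 17, 0, 0, 0],
    [-6, 0, 19, 0, 0, 0],
    [-9, 0, 19, 0, 0, 0],
    [-10, 0, 19, 0, 0, 0],
    [-10, 0, 19, 0, 0, 0],
    [-10, 0, 19, 0, 0, 0]
  ],
  "hand": 0.4
}}

```text
time: 26.58
tcp_pos: [0.458, 0.2591, 0.3509]
orientation: [0.004, 3.141, -0.0]
wrist_force: [-0.5, 0.5, -0.5]
opening: 0.602
```

```bash
cat > stk.py <<'E'
from tubs import *
from meas import rect
import sys
z=float(sys.argv[1])
o=ctrl.observe(); print(o['time'],o['tcp_pos'],o['orientation'],o['opening'])
c=cap('wrist'); save(c,sys.argv[2]); P=cloud(c)
rect(c,P,(230,130,410,300),z-.012,z+.008,'stack w')
c=load('top') if 0 else cap('top'); P=cloud(c); rect(c,P,(195,140,268,220),z-.012,z+.008,'stack top')
E
python3 stk.py .158 w7; python3 tubs.py yellow brown
```

```text
26.575 [0.45800896 0.25914327 0.35093658] [ 4.10223334e-03  3.14129283e+00 -1.15357216e-04] 0.6022502456971126
stack w c 559.4 258.2 wh 120 90 yaw -0.1 ztop [0.1576 0.1598] 4781
stack top c 557.7 259.0 wh 119 91 yaw -1.5 ztop [0.1589 0.165 ] 844
yellow 412.4 -354.3 wh 118.3 90.6 yaw -7.9 867
   cloud c 411.8 -355.6 wh 120 94 yaw -8.4 ztop [0.0399 0.0575] 952
brown 426.6 -221.3 wh 115.1 90.0 yaw 7.3 607
   cloud c 428.0 -220.8 wh 120 90 yaw 4.4 ztop [0.0259 0.0427] 866
```

View pics/w7.png

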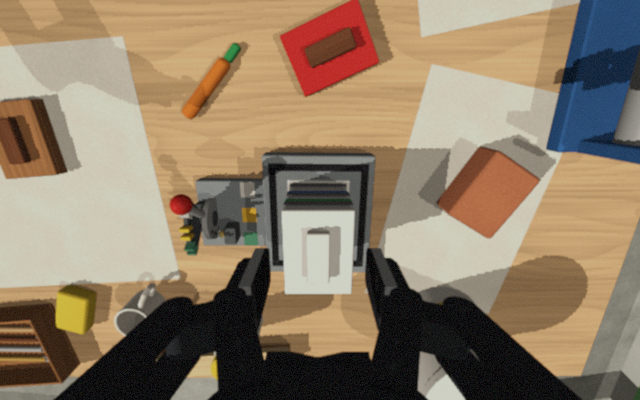

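{"method": "carry_out", "body": {
  "series": [
    [1, -6, 0, 0, 0, 0],
    [2, -12, 0, 0, 0, -2],
    [2, -18, 0, 0, 0, -4],
    [2, -24, 0, 0, 0, -6],
    [2, -30, 0, 0, 0, -8],
    [1, -36, 0, 0, 0, -8],
    [0, -42, 0, 0, 0, -8],
    [-2, -48, 0, 0, 0, -8],
    [-3, -53, -3, 0, 0, -8],
    [-4.5, -58, -7, 0, 0, -8],
    [-4.5, -61.4, -12, 0, 0, -8],
    [-4.5, -61.4, -17, 0, 0, -8]
  ]
}}

```text
time: 28.22
tcp_pos: [0.4121, -0.3592, 0.1797]
orientation: [0.229, 3.131, -0.005]
wrist_force: [0.4, 0.4, -0.3]
opening: 0.6
```

{"method": "carry_out", "body": {
  "series": [
    [0, 0, -4, 0, 0, 0],
    [0, 0, -8, 0, 0, 0],
    [0, 0, -11, 0, 0, 0],
    [0, 0, -13, 0, 0, 0],
    [0, 0, -13.8, 0, 0, 0],
    [0, 0, -13.8, 0, 0, 0],
    [0, 0, -13.8, 0, 0, 0]
  ]
}}

```text
time: 29.1
tcp_pos: [0.4124, -0.3555, 0.0441]
orientation: [0.223, 3.133, -0.002]
wrist_force: [-0.5, -0.4, 0.5]
opening: 0.596
```

{"method": "carry_out", "body": {
  "series": [
    [0, 0, 0, 0, 0, 0],
    [0, 0, 0, 0, 0, 0],
    [0, 0, 0, 0, 0, 0],
    [0, 0, 0, 0, 0, 0],
    [0, 0, 0, 0, 0, 0]
  ],
  "hand": 1
}}

```text
time: 29.72
tcp_pos: [0.4123, -0.3553, 0.0448]
orientation: [0.222, 3.132, -0.002]
wrist_force: [0.1, -0.1, 5.1]
opening: 0.282
```

{"method": "carry_out", "body": {
  "series": [
    [0, 0, 1, 0, 0, 0],
    [0, 0, 4, 0, 0, 0],
    [0, 0, 9, 0, 0, 0],
    [0, 2, 14, 0, 0, 0],
    [0, 6, 19, 0, 0, 0],
    [1, 11, 23, 0, 0, 2],
    [3, 17, 24, 0, 0, 4],
    [5, 23, 24, 0, 0, 6],
    [7, 29, 24, 0, 0, 8],
    [9, 35, 24, 0, 0, 8],
    [11, 41, 24, 0, 0, 8],
    [13, 47, 24, 0, 0, 8]
  ]
}}

```text
time: 31.22
tcp_pos: [0.5387, 0.1091, 0.2834]
orientation: [-0.003, -3.141, 0.001]
wrist_force: [1.3, -0.7, -4.4]
opening: 0.286
```

{"method": "carry_out", "body": {
  "series": [
    [1.5, 5, 0, 0, 0, 0],
    [1.5, 10, 0, 0, 0, 0],
    [1.5, 14.5, 0, 0, 0, 0],
    [1.5, 14.5, -1.5, 0, 0, 0],
    [1.5, 14.5, -1.5, 0, 0, 0],
    [1.5, 14.5, -1.5, 0, 0, 0]
  ]
}}

```text
time: 31.98
tcp_pos: [0.554, 0.2508, 0.2681]
orientation: [-0.006, -3.141, 0.001]
wrist_force: [0.2, -0.1, -2.3]
opening: 0.285
```

```bash
python3 - <<'E'
from held import *
c=cap('wrist'); save(c,'w8'); P=cloud(c); print('lid z',np.nanmedian(P[160:200,260:380,2]),ctrl.observe()['orientation'])
held('yellow',.006,cam=c)
E
```

```text
lid z 0.2611533869305467 [-6.15400588e-03 -3.14145619e+00  5.00987476e-04]
tcp [0.5544 0.2508 0.2685] L/R/T yaw [1.06, -0.92] -0.19
y edges 0.2061 0.293 mid y 0.2495 w 0.087 near x 0.494 centre x 0.554
```

{"method": "carry_out", "body": {
  "series": [
    [0.33, 0.8, 0, 0, 0, 0],
    [0.33, 0.8, -2, 0, 0, 0],
    [0.33, 0.8, -4, 0, 0, 0],
    [0.33, 0.8, -5.5, 0, 0, 0],
    [0.33, 0.8, -6.1, 0, 0, 0],
    [0.33, 0.8, -6.4, 0, 0, 0],
    [0.33, 0.8, -6.4, 0, 0, 0],
    [0.33, 0.8, -6.4, 0, 0, 0]
  ]
}}

```text
time: 33.02
tcp_pos: [0.558, 0.2602, 0.205]
orientation: [0.003, 3.14, 0.001]
wrist_force: [0.0, -0.1, -3.3]
opening: 0.278
```

{"method": "carry_out", "body": {
  "series": [
    [-0.04, -0.08, 0, 0, 0, 0],
    [-0.04, -0.08, -0.2, 0, 0, 0],
    [-0.04, -0.08, -0.35, 0, 0, 0],
    [-0.04, -0.08, -0.35, 0, 0, 0],
    [-0.04, -0.08, -0.35, 0, 0, 0]
  ]
}}

```text
time: 33.65
tcp_pos: [0.5574, 0.2594, 0.2028]
orientation: [0.003, 3.14, 0.0]
wrist_force: [-2.2, -1.6, 5.8]
opening: 0.282
```

{"method": "carry_out", "body": {
  "series": [
    [0, 0, 0, 0, 0, 0],
    [0, 0, 0, 0, 0, 0],
    [0, 0, 0, 0, 0, 0],
    [0, 0, 4, 0, 0, 0],
    [0, 0, 9, 0, 0, 0],
    [0, 0, 14, 0, 0, 0],
    [-3, 0, 17, 0, 0, 0],
    [-6, 0, 17, 0, 0, 0],
    [-9, 0, 17, 0, 0, 0],
    [-10, 0, 17, 0, 0, 0],
    [-10, 0, 17, 0, 0, 0],
    [-10, 0, 17, 0, 0, 0]
  ],
  "hand": 0.4
}}

```text
time: 35.15
tcp_pos: [0.4583, 0.2593, 0.3707]
orientation: [0.004, 3.141, 0.0]
wrist_force: [-0.0, -0.4, 0.2]
opening: 0.599
```

```bash
python3 stk.py .196 w9; python3 tubs.py brown; python3 - <<'E'
from tubs import *
c=load('wrist'); P=cloud(c)
m=(P[:,:,2]>.02)&(P[:,:,2]<.05); print('lid y px', end=' '); lid(c,'yellow',(230,130,410,300),.196)
E
```

```text
35.15 [0.45832829 0.25932741 0.37072438] [4.15915274e-03 3.14074821e+00 1.66896912e-04] 0.5987497995457773
stack w c 557.2 258.3 wh 118 90 yaw -0.1 ztop [0.1956 0.1981] 5155
stack top c 557.1 259.1 wh 120 90 yaw -0.7 ztop [0.1965 0.203 ] 876
brown 427.8 -221.7 wh 115.9 88.9 yaw 4.4 560
   cloud c 428.1 -221.0 wh 120 91 yaw 4.3 ztop [0.0262 0.0446] 867
lid y px yellow 555.6 258.0 wh 117.4 91.3 yaw -0.1 6468
```

{"method": "carry_out", "body": {
  "series": [
    [1, -6, 0, 0, 0, 2],
    [2, -12, 0, 0, 0, 4.5],
    [2, -18, 0, 0, 0, 4.5],
    [1, -24, 0, 0, 0, 4.5],
    [0, -30, 0, 0, 0, 4.5],
    [-1, -36, 0, 0, 0, 4.5],
    [-2, -42, -3, 0, 0, 4.5],
    [-3, -46, -7, 0, 0, 4.5],
    [-3, -48, -12, 0, 0, 4.5],
    [-3, -48, -17, 0, 0, 4.5],
    [-3, -48, -20, 0, 0, 4.5],
    [-3, -48, -20, 0, 0, 4.5]
  ]
}}

```text
time: 36.8
tcp_pos: [0.426, -0.2202, 0.1687]
orientation: [0.119, -3.135, -0.006]
wrist_force: [-1.3, -0.4, 0.5]
opening: 0.596
```

{"method": "carry_out", "body": {
  "series": [
    [0, 0, -4, 0, 0, 0],
    [0, 0, -8, 0, 0, 0],
    [0, 0, -11.5, 0, 0, 0],
    [0, 0, -13.5, 0, 0, 0],
    [0, 0, -14.2, 0, 0, 0],
    [0, 0, -14.2, 0, 0, 0],
    [0, 0, -14.2, 0, 0, 0]
  ]
}}

```text
time: 37.67
tcp_pos: [0.428, -0.2214, 0.03]
orientation: [-0.12, 3.137, -0.003]
wrist_force: [-0.0, -0.1, -0.7]
opening: 0.602
```

{"method": "carry_out", "body": {
  "series": [
    [0, 0, 0, 0, 0, 0],
    [0, 0, 0, 0, 0, 0],
    [0, 0, 0, 0, 0, 0],
    [0, 0, 0, 0, 0, 0],
    [0, 0, 0, 0, 0, 0]
  ],
  "hand": 1
}}

```text
time: 38.3
tcp_pos: [0.4276, -0.2211, 0.0302]
orientation: [-0.12, 3.138, -0.002]
wrist_force: [-0.4, -0.1, 9.5]
opening: 0.287
```

{"method": "carry_out", "body": {
  "series": [
    [0, 0, 1, 0, 0, 0],
    [0, 0, 4, 0, 0, 0],
    [0, 0, 9, 0, 0, 0],
    [0, 0, 14, 0, 0, 0],
    [0, 3, 19, 0, 0, 0],
    [1, 7, 23, 0, 0, -2],
    [3, 12, 26, 0, 0, -4.4],
    [5, 18, 26, 0, 0, -4.4],
    [7, 23, 26, 0, 0, -4.4],
    [9, 28, 26, 0, 0, -4.4],
    [10, 32, 26, 0, 0, -4.4],
    [10, 32, 26, 0, 0, -4.4]
  ]
}}

```text
time: 39.8
tcp_pos: [0.5264, 0.102, 0.2885]
orientation: [0.007, -3.14, -0.001]
wrist_force: [-0.7, -1.5, -3.1]
opening: 0.284
```

{"method": "carry_out", "body": {
  "series": [
    [1.5, 5, 0, 0, 0, 0],
    [2.5, 10, 0, 0, 0, 0],
    [3, 14, 0, 0, 0, 0],
    [3, 16, 0, 0, 0, 0],
    [3, 16, 0, 0, 0, 0],
    [3, 16, 0, 0, 0, 0],
    [3, 16, 0, 0, 0, 0]
  ]
}}

```text
time: 40.67
tcp_pos: [0.5571, 0.2577, 0.2889]
orientation: [-0.004, -3.141, 0.001]
wrist_force: [0.2, -0.1, -1.9]
opening: 0.286
```

```bash
python3 - <<'E'
from held import *
c=cap('wrist'); save(c,'w10'); P=cloud(c); print('lid z',np.nanmedian(P[160:200,260:380,2]),ctrl.observe()['orientation'])
held('brown',.006,cam=c)
E
```

```text
lid z 0.28242667441069835 [-3.43890442e-03 -3.14140512e+00  6.87102381e-04]
tcp [0.5572 0.2579 0.2889] L/R/T yaw [0.07, -82.99] 0.12
y edges 0.2582 -0.0171 mid y 0.1206 w -0.2753 near x 0.4331 centre x 0.4931
```

View pics/w10.png

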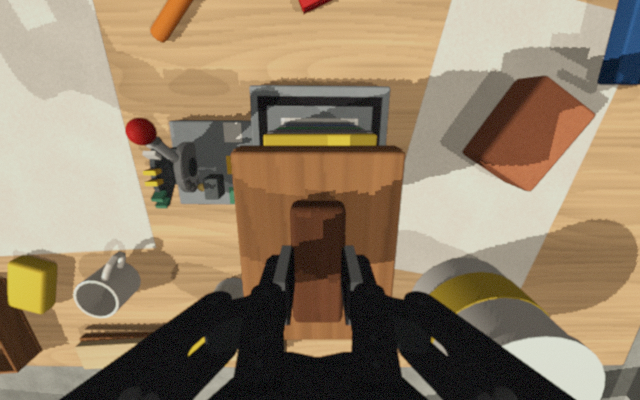

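{"method": "carry_out", "body": {
  "series": [
    [0.02, 0.12, -2, 0, 0, 0],
    [0.02, 0.12, -4, 0, 0, 0],
    [0.02, 0.12, -5.3, 0, 0, 0],
    [0.02, 0.12, -6, 0, 0, 0],
    [0.02, 0.12, -6.2, 0, 0, 0],
    [0.02, 0.12, -6.35, 0, 0, 0],
    [0.02, 0.12, -6.35, 0, 0, 0],
    [0.02, 0.12, -6.35, 0, 0, 0]
  ]
}}

```text
time: 41.72
tcp_pos: [0.5577, 0.2606, 0.2263]
orientation: [0.001, 3.14, 0.0]
wrist_force: [-2.0, -0.2, 2.0]
opening: 0.285
```

{"method": "carry_out", "body": {
  "series": [
    [0, 0, 0.5, 0, 0, 0],
    [0, -0.12, 0.5, 0, 0, 0],
    [0, -0.12, 0.2, 0, 0, 0],
    [0, -0.12, -0.1, 0, 0, 0],
    [0, -0.12, -0.1, 0, 0, 0],
    [0, -0.12, -0.1, 0, 0, 0]
  ]
}}

```text
time: 42.48
tcp_pos: [0.5573, 0.2593, 0.2262]
orientation: [0.0, 3.141, 0.0]
wrist_force: [-3.4, -0.4, 8.2]
opening: 0.287
```

{"method": "carry_out", "body": {
  "series": [
    [0, 0, 0, 0, 0, 0],
    [0, 0, 0, 0, 0, 0],
    [0, 0, 0, 0, 0, 0],
    [0, 0, 4, 0, 0, 0],
    [0, 0, 9, 0, 0, 0],
    [0, 0, 14, 0, 0, 0],
    [-3, 0, 15, 0, 0, 0],
    [-6, 0, 15, 0, 0, 0],
    [-9, 0, 15, 0, 0, 0],
    [-11, 0, 15, 0, 0, 0],
    [-11, 0, 15, 0, 0, 0],
    [-11, 0, 15, 0, 0, 0]
  ],
  "hand": 0.4
}}

```text
time: 43.98
tcp_pos: [0.4483, 0.2594, 0.3744]
orientation: [0.001, 3.14, 0.0]
wrist_force: [-0.2, 0.2, 0.1]
opening: 0.601
```

```bash
python3 stk.py .220 w11;python3 - <<'E'
from h import *
c=cap('scene'); a=cv2.resize(c['img'][130:300,300:460,::-1],None,fx=3.4,fy=3.4); cv2.imwrite('pics/s3.png',a)
P=cloud(load('wrist')); z=P[:,:,2]
for lo,hi,n in ((.214,.228,'board'),(.19,.202,'yellow?')):
    q=P[(z>lo)&(z<hi)&(abs(P[:,:,1]-.258)<.08)]; print(n,q[:,0].min().round(4),np.percentile(q[:,1],[.5,99.5]).round(4))
E
```

```text
43.975 [0.44826809 0.25936956 0.37439879] [8.99918297e-04 3.14046261e+00 1.92115971e-04] 0.6006293352331723
stack w c 544.5 258.2 wh 92 90 yaw -0.0 ztop [0.2196 0.2243] 4593
stack top c 558.2 258.7 wh 120 91 yaw -0.0 ztop [0.2209 0.2272] 948
board 0.4986 [0.2138 0.3027]
yellow? 0.4977 [0.2143 0.3023]
```

View pics/s3.png

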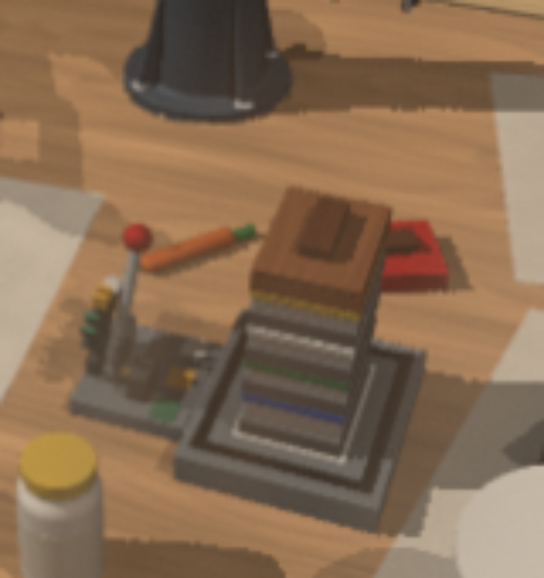

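The board stands squarely on the column, with all four lid edges in line, inside the outline. Next, the lever to green, pushing from the −x side.

{"method": "carry_out", "body": {
  "series": [
    [0, -6, 0, 0, 0, 0],
    [0, -12, 0, 0, 0, 0],
    [0.2, -16, -2, 0, 0, 0],
    [0.2, -18.2, -6, 0, 0, 0],
    [0.2, -18.2, -11, 0, 0, 0],
    [0.2, -18.2, -16, 0, 0, 0],
    [0.2, -18.2, -20, 0, 0, 0],
    [0.2, -18.2, -24, 0, 0, 0],
    [0.2, -18.2, -25.2, 0, 0, 0],
    [0.2, -18.2, -25.2, 0, 0, 0],
    [0.2, -18.2, -25.2, 0, 0, 0]
  ],
  "hand": 1
}}

```text
time: 45.5
tcp_pos: [0.4507, 0.0772, 0.1235]
orientation: [0.001, 3.139, -0.0]
wrist_force: [0.5, 0.3, -0.2]
opening: 0.001
```

{"method": "carry_out", "body": {
  "series": [
    [1.5, 0, 0, 0, 0, 0],
    [3, 0, 0, 0, 0, 0],
    [4.5, 0, 0, 0, 0, 0],
    [6, 0, 0, 0, 0, 0],
    [7.5, 0, 0, 0, 0, 0],
    [9, 0, 0, 0, 0, 0],
    [10.5, 0, 0, 0, 0, 0],
    [12, 0, 0, 0, 0, 0],
    [13, 0, 0, 0, 0, 0],
    [13.6, 0, 0, 0, 0, 0],
    [13.6, 0, 0, 0, 0, 0],
    [13.6, 0, 0, 0, 0, 0]
  ]
}}

```text
time: 47.0
tcp_pos: [0.5854, 0.0773, 0.1225]
orientation: [0.001, 3.141, -0.0]
wrist_force: [0.2, 0.2, 0.3]
opening: 0.001
```

```bash
python3 - <<'E'
from h import *
c=cap('scene'); a=cv2.resize(c['img'][130:300,300:460,::-1],None,fx=3.4,fy=3.4); cv2.imwrite('pics/s4.png',a)
E
```

```text
(no output)
```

View pics/s4.png

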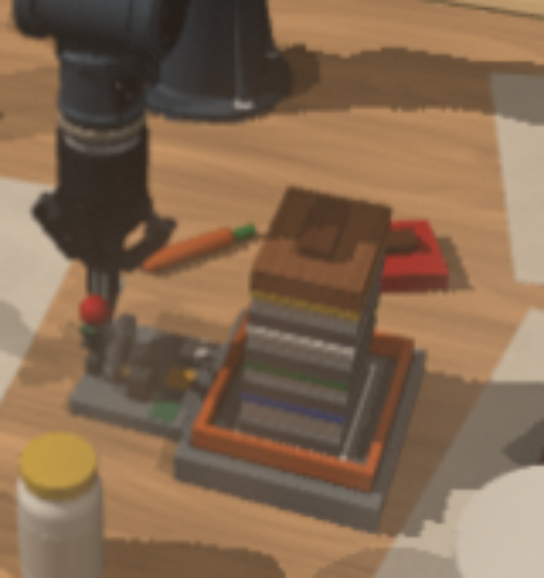

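The fence is up and the knob is over. I'll retract and verify with numbers.

{"method": "carry_out", "body": {
  "series": [
    [-3, 0, 0, 0, 0, 0],
    [-6, 0, 2, 0, 0, 0],
    [-9, 0, 7, 0, 0, 0],
    [-11, 2, 12, 0, 0, 0],
    [-12, 5, 17, 0, 0, 0],
    [-13, 8, 22, 0, 0, 0],
    [-13, 11, 24, 0, 0, 0],
    [-13, 11, 24, 0, 0, 0],
    [-13, 11, 24, 0, 0, 0]
  ],
  "hand": 0.4
}}

```text
time: 48.18
tcp_pos: [0.4545, 0.1868, 0.3615]
orientation: [-0.0, -3.14, 0.001]
wrist_force: [-0.4, -0.5, 0.3]
opening: 0.595
```

```bash
python3 stk.py .220 w12; python3 - <<'E'
from h import *
c=load('wrist'); P=cloud(c); d=load('top'); s=cap('scene')
H,S,V=cv2.split(cv2.cvtColor(c['img'],cv2.COLOR_RGB2HSV)); z=P[:,:,2]
m=((H<8)|(H>172))&(S>150)&(V>60)&(z>.1)&(abs(P[:,:,1]-.078)<.03); v,u=np.nonzero(m); print('knob px',u.mean(),v.mean(),onplane(c,[[u.mean(),v.mean()]],.1295))
o=(H<18)&(S>150)&(V>70)&(z>.045)&(z<.07)&(abs(P[:,:,1]-.258)<.095)&(abs(P[:,:,0]-.558)<.1); print('fence z',np.percentile(z[o],[10,50,90]),o.sum())
save(c,'fin')
E
```

```text
48.175 [0.45448374 0.18676231 0.36145129] [-2.79894790e-04 -3.13994127e+00  1.43419187e-03] 0.5953721257352054
stack w c 545.5 250.8 wh 93 75 yaw 0.1 ztop [0.2195 0.224 ] 3112
stack top c 584.4 257.9 wh 90 66 yaw -89.5 ztop [0.221  0.2265] 469
knob px nan nan [[nan nan nan]]
fence z [0.05171529 0.05496105 0.05617865] 1362<stdin>:4: RuntimeWarning: Mean of empty slice.
  ret = ret.dtype.type(ret / rcount)
```

View pics/fin.png

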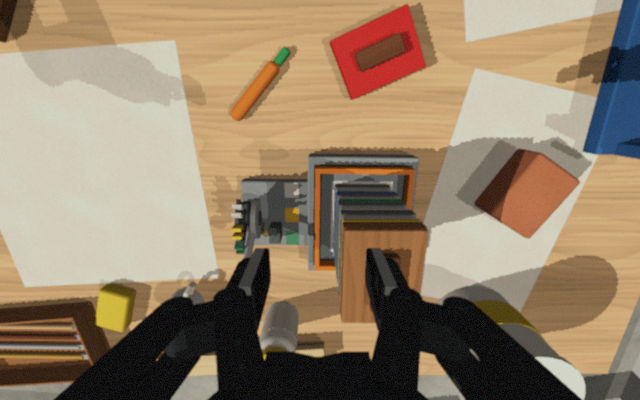

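```bash
python3 - <<'E'
from h import *
for n in ('scene','top'):
    c=load(n); H,S,V=cv2.split(cv2.cvtColor(c['img'],cv2.COLOR_RGB2HSV))
    m=((H<8)|(H>172))&(S>140)&(V>50); b=np.zeros_like(m)
    w=(315,195,345,240) if n=='scene' else (268,150,300,190); b[w[1]:w[3],w[0]:w[2]]=1; v,u=np.nonzero(m&b)
    print(n,u.mean(),v.mean(),len(u),onplane(c,[[u.mean(),v.mean()]],.1295))
E
```

```text
scene 327.11764705882354 220.5686274509804 51 [[0.60947357 0.07870617 0.1295    ]]
top 284.07142857142856 161.1904761904762 42 [[0.61191371 0.07669448 0.1295    ]]
```

```bash
python3 -c "
from cell import ctrl
print(ctrl.hand_in())"
```

```text
the job is handed in; nothing more can be done
None
```

The job is done as asked and handed in at about 48 s.

**What I did:** I pushed the lever into the white notch and the fence sank. I then stacked the blue, green, white and yellow tubs on the outline and set the small brown cap board on top. Last, I pushed the lever into the green notch and moved the arm clear with the gripper open. There was no tub2 this time: the red thing on the table is a 24 mm board with a dark bar, so I left it alone.

**Last checks:**
- **Stack:** the wrist camera put each lid within about 2 mm of the deck centre and 0.5° of its axis. The top camera saw the board at (558.2, 258.7) mm against a deck centre of about (558.3, 257.7), yaw 0.0°, top at about 220 mm.
- **Lever and fence:** the knob is at x ≈ 0.61 m, where the green notch should be (0.613). The fence top is at about 55 mm, and it should be 56.

**Checks that failed or disagreed:**
- The colour-edge check on the held board returned nonsense, so I set it down by the gripper position and the picture instead.
- In the final wrist and top views the arm partly hid the stack, so those last stack rectangles are cut short. The final wrist view also hid the knob, so I took it from the scene and top cameras.
- I saw no grip slip. The cup, glue jar and other things were never touched. I checked them only by eye in the pictures, not by measurement.

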